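# Lock a dispensing barrel in the filling stand

### The job

Load the orange dispensing barrel into the filling stand: pull the keeper bolt open by its red post, stand the barrel in the slot, nose up, fully home with its flange under the slotted plate, and then push the bolt fully shut in front of it and let go. Leave the blue barrel, the jar and the other things as they are.

Things in the scene. Friction and masses are not known exactly. Their poses are not given: they have to be found in the camera images.
- stand: Low metal filling stand fixed to the bench, place and turn vary. Origin on the bench under the seat axis; z up, x along the slot from its mouth to its closed end (the barrel slides in along +x), y left of that. Dark base plate, x -96 to 50 mm, y -60 to 60, top at z = 12; an open apron where x is below -38. Behind that a 60 mm wide, 10 mm high channel under the slotted plate (z = 22 to 30).
- seat (a point): Point on the seat axis at the top of the stand's base plate (12 mm above the bench): where the centre of the barrel's foot belongs. Axes as the stand's. Beyond the stand is a fixed red frame 0.33 m tall, its front edge at world x = 0.61 m, y from -0.09 to 0.08 m, bottles in it: carry things past in front of it.
- slot_mouth (a point): Middle of the slot's mouth at the slotted plate's top front edge, 38 mm in front of the seat axis, 30 mm above the bench. The slot in the aluminium plate is 36 mm wide, flared to 52 mm at this edge, and closed by a half-octagon round the seat axis. Two dark bolt guides on the plate at stand x = -25 mm, y = 36 to 60 mm reach z = 48 mm.
- keeper_bolt (a joint): Keeper bolt, round steel rod of 12 mm lying across the slot on the plate, axis at stand x = -25 mm, z = 37 mm. Value in m: 0 = fully shut, its round tip 30 mm past the slot centre line; 0.060 = fully open, slot clear. It opens towards stand +y, drags with about 2 N and stays where it is left. It starts shut or up to 10 mm open.
- bolt_post (a point): Red upright round post on the bolt, 14 mm diameter, by which it is moved. The point is on its axis 82 mm above the bench; the top is at 95 mm, the free part begins at 47 mm. It moves with the bolt: stand x = -25 mm, y = 75 mm when shut, 135 mm when open.
- orange_barrel: Orange dispensing barrel, 112 mm tall, 0.12 kg, loose, upright on its flange. Origin at the centre of its underside, z up along its axis to the nose; round, so yaw means nothing. Flange at the foot 52 mm diameter, 6 mm thick; smooth body 32 mm diameter from 6 to 88 mm height (when loaded, plate and guides surround its lowest 36 mm); shoulder and black tip cap of 12 mm diameter above.
- blue_barrel: Blue dispensing barrel of the same shape and size, origin likewise. It stays where it stands; it may have changed places with the orange one.
- grease_jar: White jar with black lid, 56 mm diameter, 55 mm tall, origin under its centre. Leave it.
- tape_black: Roll of black tape lying flat, 66 mm diameter, 19 mm high, origin under its centre. Leave it.
- side_cutters: Side cutters with red handles lying flat, 147 x 53 x 12 mm, origin under the centre. Leave them.
Things that resemble listed ones, but are neither listed nor needed, are in the scene too. Of the things that look like the orange_barrel, the largest one is meant.

How it is judged:
On the way, in this order (a step that is already met when the one before it is completed fails the run):
1. the keeper bolt is pulled open (45 mm or more) (value of joint keeper_bolt above 0.045 m), for 0.2 s.
2. the orange barrel stands fully home in the slot with its flange under the slotted plate (horizontal distance between orange_barrel and seat below 0.006 m and z of orange_barrel in the frame of stand between 0.009 and 0.0175 m and angle between orange_barrel's own z axis and vertical below 0.1 rad), for 0.2 s.
At the end, for the whole second after the job is handed in: The orange barrel stands upright (within 0.1 rad) and at rest on the base plate with its flange under the slotted plate (foot 9 to 17.5 mm above the bench), its axis within 6 mm of the seat axis, and the keeper bolt is shut to within 5 mm (all of step 2 and value of joint keeper_bolt below 0.005 m and linear speed of orange_barrel below 0.01 m/s); the robot touches nothing.
It fails at once if the blue barrel is moved more than 25 mm or tipped over (distance of blue_barrel from where it was at the start of the episode above 0.025 m or angle between blue_barrel's own z axis and vertical above 0.5 rad).
It fails at once if the jar, tape roll or side cutters are moved more than 30 mm (distance of any of grease_jar, tape_black, side_cutters from where it was at the start of the episode above 0.03 m).
It also fails if it takes over 59 s, if anything falls off the work surface, if the arm or the gripper's body presses on something with over 40 N, if the wrist force passes 120 N, or if a joint passes its speed limit or range.

### The arm

A 6-joint arm with a two-finger parallel gripper is mounted at the origin on a cart in front of the work surface, level with it; the furniture and walls round the work are solid. World frame = base frame: x ahead of the robot, y to its left, z up, the work surface at z = 0. Lengths are in m, angles in rad, forces in N, time in s.
With the tool pointing down it reaches from about 0.35 to 0.975 m from the base axis. Payload 4.9 kg.
Tool frame: the origin (TCP) lies between the finger pads; the fingertips stand 22 mm ahead of it and the grasp point (between the pads) lies 3 mm ahead of it; z points along the fingers, y is the line along which they close (so a half turn about z gives the same grasp; the last joint's range is limited). The gripper opens to 85 mm and grips with 20 to 120 N. Pads are 22 mm wide; open, the fingers measure 114 mm over their backs; the gripper's body (76 mm by 85 mm) begins 54 mm behind the grasp point. The pads swing forward as they close: fully open they stand 13 mm farther back than shut.
Start: joints at [-1.302, 0.053, 1.613, -0, 1.476, -0.119], TCP at [0.236, -0.579, 0.253] pointing down, gripper open.
Joint ranges: [-3.01, 3.01], [-1.01, 2.22], [0.06, 2.58], [-1.02, 4.17], [0.09, 2.62], [-3.14, 3.14]. Speed limits (rad/s): [2.57, 2.57, 3.14, 3.14, 3.14, 3.14].

### API

Orientations are given as a unit quaternion [w, x, y, z].
In Python, from plant import state, grab_frame, get_calibration, job_done, recognise, regions_of gives the robot as it stands.
- The arm moves only by the tool apply_moves, never from a script. Its argument "targets" is a list of rows, each an object with "translation": the shift along the tool's x, y, z normalised to -1 to 1, where 1 is 100 mm, a list of three; "twist": the turn about the tool's z normalised to -1 to 1, where 1 is 0.1 rad; "hand": the opening, from 0 (shut) to 1 (fully open). A call has 1 to 8 rows; each row shifts and turns the commanded pose from where the row before left it, along the tool's axes as they then stand; what a row does not reach is not made up. A row lasts 1/10 s, in which the tool goes at most 50 mm and 8.59 degrees, less where a joint would pass 70% of its speed; a pose out of reach is approached as far as the arm can. A call with a number of a shift or a turn outside -1 to 1 is refused whole. A call with a gripper value outside its range is refused whole. The fingers move at their own pace and stop on an object; the grip force is fixed at half the most. Time passes only in rows, so rows that do not move let the fingers close. It gives the time, the measured TCP pose, the force, the opening and the grip force at its end, in the units of the state.
- state(): the state, without advancing time (a new reading comes with each control period).
- grab_frame(name): name is "side" or "top" or "wrist"; returns the picture (420x560x3 uint8, red, green, blue); there is no depth.
- get_calibration(name): a dict with "camera_matrix" (3x3 intrinsics, pixels), "pose" (4x4, takes a point from camera to world coordinates). Camera axes: x right, y up, looking along -z (the intrinsics and any distortion apply to the point x, -y, -z); pixel columns grow to the right and rows downward; lengths in m; the calibration is good to about 2 mm. The wrist camera is an equidistant fisheye: a pixel r from the principal point sees the ray r / f radians off the axis. A picture is of the moment at which its call begins: read the wrist's pose just before it. get_calibration takes no time and is no camera call; for the wrist camera it gives the pose at the moment of the call.
- job_done(): hands the job in; it is judged then, once.
Trained networks look in the newest picture that a camera, given by its name, has taken for a name from the list of things; names that differ only in an ending like _2 or _b are one class to them, and where a whole thing is asked for, a point or a joint stands for the part that bears it (a point fixed in the world has none). Each returns a list of dicts, best first, with "score" (0 to 1); they miss things now and then, are a little off and sometimes report something else, mostly with a low value. They report only what shows in the picture. A call takes as long as a camera call. They do not tell look-alikes from the thing itself.
- recognise(camera, query): "point" ([x, y, z] in m, in world coordinates, good to about 4 mm: the middle of the surface that is visible of it).
- regions_of(camera, query): "pixels" (420x560 bool, what is visible of it).
The state is a dict: "time": time; "joint_pos": joint angles; "joint_vel": joint speeds; "joint_efforts": joint torques, N m; "tool_pos": TCP position; "tool_rot": TCP orientation; "contact_force": force on the tool from outside, world axes, zero at the start; "ft_torque": the same for the moment, N m; "gripper_width": opening from 0.0 (shut) to 1.0 (fully open); "grasp_force": force on a finger pad.
Only numpy, scipy, OpenCV 4.12 (cv2) and the standard library are available. Lean on these libraries where they do the work, as an engineer would, in place of code of your own. Each camera call takes 0.05 s, during which the arm holds its last target. There are 200 camera calls.

## Working session

There is one attempt and no reset: what is moved stays moved. The work goes in short steps, Python scripts to look and compute and a tool call to move; the robot and the scene stay as the last step left them, time stands still between calls to the robot, and variables do not carry over. Pictures are saved under pics/ and viewed, at most 12 in all, crops included, and the job is handed in when it is done.

Besides the shell and the picture viewer there is one more tool, called after "Emit:" as name(argument=value, ...), one argument or row to a line, values as JSON. apply_moves: Moves the arm, as the interface text tells. Its arguments: {"type":"object","properties":{"targets":{"type":"array"}},"required":["targets"]}

```bash
mkdir -p pics; ls; python3 - <<'E'
from plant import *
import cv2,numpy as np
for n in("top","side"):
    f=grab_frame(n); cv2.imwrite(f"pics/{n}0.png",f[:,:,::-1])
    c=get_calibration(n); print(n,np.round(c["camera_matrix"],1).tolist(),np.round(c["pose"],3).tolist(),[k for k in c])
    for q in("stand","bolt_post","orange_barrel","blue_barrel","grease_jar","tape_black","side_cutters"):
        print(q,[(np.round(r["point"],3).tolist(),round(r["score"],2)) for r in recognise(n,q)])
s=state();print(s["time"],s["tool_pos"],s["tool_rot"])
E
```

```text
pics
top [[425.8, 0.0, 280.2], [0.0, 425.8, 210.0], [0.0, 0.0, 1.0]] [[0.028, 0.997, -0.078, 0.455], [-1.0, 0.028, -0.001, 0.014], [0.001, 0.078, 0.997, 1.261], [0.0, 0.0, 0.0, 1.0]] ['camera_matrix', 'pose']
stand [([0.493, 0.115, 0.046], 0.75), ([0.494, 0.086, 0.032], 0.62), ([0.432, -0.179, 0.045], 0.21)]
bolt_post [([0.492, 0.114, 0.04], 0.67)]
orange_barrel [([0.51, -0.351, 0.047], 0.78), ([0.426, -0.356, 0.03], 0.66)]
blue_barrel [([0.431, -0.179, 0.045], 0.84), ([0.498, 0.084, 0.032], 0.62), ([0.491, 0.115, 0.041], 0.62)]
grease_jar [([0.62, -0.144, 0.057], 0.73)]
tape_black [([0.616, -0.292, 0.02], 0.79)]
side_cutters [([0.432, 0.395, 0.01], 0.87)]
side [[440.8, 0.0, 283.0], [0.0, 440.8, 202.7], [0.0, 0.0, 1.0]] [[0.934, 0.12, -0.337, 0.092], [-0.357, 0.357, -0.863, -1.159], [0.017, 0.926, 0.376, 0.565], [0.0, 0.0, 0.0, 1.0]] ['camera_matrix', 'pose']
stand [([0.543, 0.04, 0.028], 0.67)]
bolt_post []
orange_barrel [([0.503, -0.368, 0.045], 0.73), ([0.419, -0.367, 0.031], 0.71), ([0.515, -0.26, 0.034], 0.68)]
blue_barrel [([0.432, -0.202, 0.028], 0.61)]
grease_jar [([0.616, -0.162, 0.041], 0.87)]
tape_black [([0.611, -0.302, 0.021], 0.68)]
side_cutters []
0.8 [ 0.23635837 -0.57860704  0.25337797] [6.42609216e-05 9.81256397e-01 1.92706717e-01 1.22297211e-05]
```

View pics/top0.png

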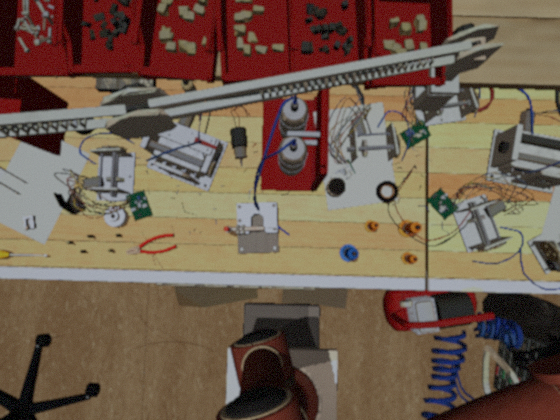

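View pics/side0.png

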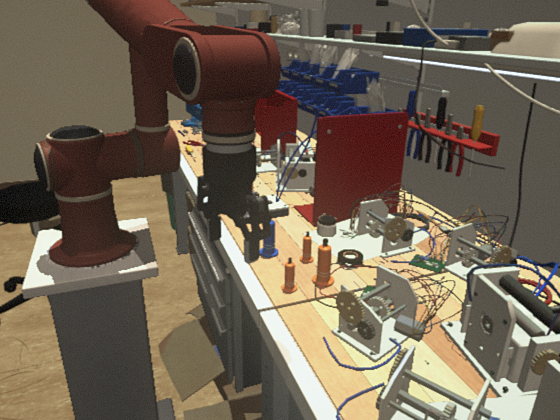

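Top view: the stand is at about (258,228), slot mouth toward the robot, with the red post at about (229,229). There are three orange candidates, at (372,226), (411,228) and (409,258). The blue barrel is at (349,253). In the side view (324,262) is the tallest orange, which corresponds to top (411,228). I'll check both the stand and that choice in one close crop.

```bash
cat > h.py <<'E'
from plant import *
import cv2,numpy as np
def pix(n,P):
    c=get_calibration(n);T=np.linalg.inv(c["pose"]);p=T[:3,:3]@np.asarray(P,float)+T[:3,3];K=c["camera_matrix"]
    return np.array([K[0][0]*p[0]/-p[2]+K[0][2],K[1][1]*-p[1]/-p[2]+K[1][2]])
def ray(n,u,v,z):
    c=get_calibration(n);K=np.array(c["camera_matrix"]);T=np.array(c["pose"])
    x,y=(u-K[0,2])/K[0,0],(v-K[1,2])/K[1,1]
    if n=="wrist":
        r=np.hypot(x,y);d=np.array([np.sin(r)*x/r,-np.sin(r)*y/r,-np.cos(r)])
    else: d=np.array([x,-y,-1])
    d=T[:3,:3]@d; o=T[:3,3]
    return o+d*(z-o[2])/d[2]
E
python3 - <<'E'
from h import *
t=cv2.imread("pics/top0.png");s=cv2.imread("pics/side0.png")
a=cv2.resize(t[195:265,215:305],None,fx=6,fy=6,interpolation=cv2.INTER_CUBIC)[:,:]
b=cv2.resize(t[210:270,335:435],(260,156),interpolation=cv2.INTER_CUBIC)
c=cv2.resize(s[200:300,240:370],(260,200),interpolation=cv2.INTER_CUBIC)
o=np.zeros((420,800,3),np.uint8);o[:420,:540]=a;o[:156,540:]=b;o[160:360,540:]=c
cv2.imwrite("pics/c1.png",o)
E
```

```text
(no output)
```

View pics/c1.png

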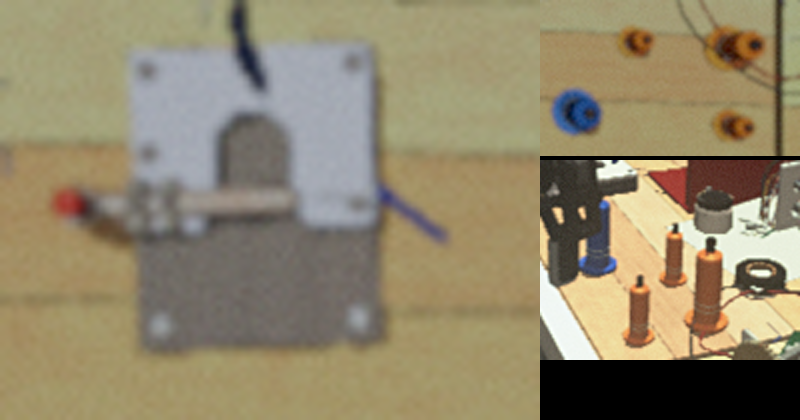

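The largest orange barrel is confirmed at top (411,228), side (324,262). The stand's plate corners are at about (236.7,202.8) and (277,202.2), and the post top is at (226.7,228.7).

```bash
python3 - <<'E'
from h import *
g=lambda x,y:(215+x/6,195+y/6)
for nm,p,z in [("post",(70,202),.095),("BL",(130,47),.03),("BR",(372,43),.03),("FR",(378,228),.03),("aFL",(143,350),.012),("aFR",(382,342),.012),("tip",(293,199),.037),("slotL",(218,160),.03),("slotR",(290,160),.03)]:
    print(nm,np.round(ray("top",*g(*p),z)*1000))
# orange barrel: regions
grab_frame("top")
for n in ("top","side"):
    grab_frame(n)
    for r in regions_of(n,"orange_barrel"):
        v,u=np.nonzero(r["pixels"]);print(n,len(u),u.min(),u.max(),v.min(),v.max(),r["score"].__round__(2))
print("tipcap top",ray("top",415.9,227.2,.11)*1000, "flange",ray("top",407,228.5,.003)*1000)
for P in([.493,-.36,.0],[.493,-.36,.112]): print(pix("top",P),pix("side",P))
c=get_calibration("wrist");s=state();print(np.round(c["pose"],3).tolist(),np.round(c["camera_matrix"],1).tolist(),s["tool_pos"])
E
```

```text
post [490. 160.  95.]
BL [568. 142.  30.]
BR [573.  25.  30.]
FR [484.  20.  30.]
aFL [422. 133.  12.]
aFR [429.  17.  12.]
tip [497.  61.  37.]
slotL [515.  98.  30.]
slotR [516.  63.  30.]
top 302 398 421 219 236 0.82
top 133 365 378 220 231 0.49
top 129 402 417 253 263 0.47
top 2057 224 278 202 252 0.23
side 232 301 312 233 261 0.83
side 670 313 334 238 286 0.67
side 318 283 297 258 292 0.55
side 343 261 278 221 256 0.27
tipcap top [ 508.30980915 -352.5605313   110.        ] flange [ 508.72142596 -360.35796244    3.        ]
[406.55173828 233.8470755 ] [316.82201211 283.27238237]
[418.87885215 232.92777068] [319.10571348 240.72387556]
[[0.378, 0.889, 0.258, 0.302], [-0.926, 0.363, 0.105, -0.553], [-0.001, -0.279, 0.96, 0.375], [0.0, 0.0, 0.0, 1.0]] [[325.2, 0.0, 283.8], [0.0, 325.2, 207.9], [0.0, 0.0, 1.0]] [ 0.23633794 -0.57857393  0.25330275]
```

Orange candidates: top pixels (372,226), (411,228) and (409,258). I chose (411,228), the largest. Estimates:
- **Stand:** (0.521, 0.081), yaw 0.053.
- **Post:** (0.491, 0.160).
- **Barrel:** (0.508, -0.357).

I'll go to the post first, turning the tool so the wrist camera faces the robot and stays away from the red frame.

Emit:
apply_moves(
  targets=[
    {"translation":[0.185,-0.21,0],"twist":-1,"hand":1},
    {"translation":[0.205,-0.19,0],"twist":-1,"hand":1},
    {"translation":[0.22,-0.17,0],"twist":-1,"hand":1},
    {"translation":[0.24,-0.145,0],"twist":-1,"hand":1},
    {"translation":[0.25,-0.12,0],"twist":-1,"hand":1},
    {"translation":[0.26,-0.095,0],"twist":-1,"hand":1},
    {"translation":[0.27,-0.07,0],"twist":-1,"hand":1},
    {"translation":[0.28,-0.04,0],"twist":-1,"hand":1},
  ],
)

```text
time: 1.85
tool_pos: [0.3098, -0.3665, 0.2534]
tool_rot: [0.0, 0.828, 0.561, 0.0]
contact_force: [-0.6, -0.7, 0.1]
gripper_width: 0.999
grasp_force: 0.0
```

Emit:
apply_moves(
  targets=[
    {"translation":[0.28,-0.015,0],"twist":-1,"hand":1},
    {"translation":[0.28,0.015,0],"twist":-1,"hand":1},
    {"translation":[0.275,0.04,0],"twist":-1,"hand":1},
    {"translation":[0.27,0.07,0],"twist":-1,"hand":1},
    {"translation":[0.26,0.095,0],"twist":-1,"hand":1},
    {"translation":[0.25,0.12,0],"twist":-1,"hand":1},
    {"translation":[0.24,0.145,0],"twist":-1,"hand":1},
    {"translation":[0.22,0.17,0],"twist":-1,"hand":1},
  ],
)

```text
time: 2.65
tool_pos: [0.3826, -0.1557, 0.2535]
tool_rot: [0.0, 0.544, 0.839, 0.0]
contact_force: [-0.3, -0.0, -0.7]
gripper_width: 1.002
grasp_force: 0.0
```

Emit:
apply_moves(
  targets=[
    {"translation":[0.205,0.19,0],"twist":-1,"hand":0.8},
    {"translation":[0.185,0.21,0],"twist":-1,"hand":0.6},
    {"translation":[0.165,0.23,0],"twist":-1,"hand":0.5},
    {"translation":[0.14,0.24,0],"twist":-1,"hand":0.5},
    {"translation":[0.115,0.255,0],"twist":-1,"hand":0.5},
    {"translation":[0.09,0.265,0],"twist":-1,"hand":0.5},
    {"translation":[0.06,0.27,0],"twist":-1,"hand":0.5},
    {"translation":[0.035,0.28,0],"twist":-1,"hand":0.5},
  ],
)

```text
time: 3.45
tool_pos: [0.4552, 0.0562, 0.2535]
tool_rot: [0.0, 0.174, 0.985, 0.0]
contact_force: [0.3, -0.1, 1.1]
gripper_width: 0.499
grasp_force: 0.0
```

Emit:
apply_moves(
  targets=[
    {"translation":[0.01,0.28,0],"twist":-1,"hand":0.5},
    {"translation":[-0.02,0.28,0],"twist":-1,"hand":0.5},
    {"translation":[-0.05,0.275,0],"twist":-1,"hand":0.5},
    {"translation":[-0.07,0.27,0],"twist":-1,"hand":0.5},
    {"translation":[0,0,0],"twist":0,"hand":0.5},
  ],
)

```text
time: 3.95
tool_pos: [0.4906, 0.1635, 0.2533]
tool_rot: [-0.0, -0.025, 1.0, 0.0]
contact_force: [0.1, -0.3, -0.2]
gripper_width: 0.501
grasp_force: 0.0
```

```bash
python3 - <<'E'
from h import *
s=state();print(s["time"],s["tool_pos"],s["tool_rot"],s["joint_pos"],s["gripper_width"])
f=grab_frame("wrist"); cv2.imwrite("pics/w1.png",f[:,:,::-1])
print([(np.round(r["point"],3),r["score"]) for r in recognise("wrist","bolt_post")])
E
```

```text
3.95 [0.49063234 0.1634569  0.25333309] [-1.65452230e-06 -2.51980773e-02  9.99682407e-01  3.77156767e-04] [ 1.77237986e-01 -2.09144529e-01  1.86017634e+00  7.48528174e-04
  1.49044989e+00 -1.44401987e+00] 0.5008000704083505
[(array([0.492, 0.13 , 0.042]), 0.7)]
```

View pics/w1.png

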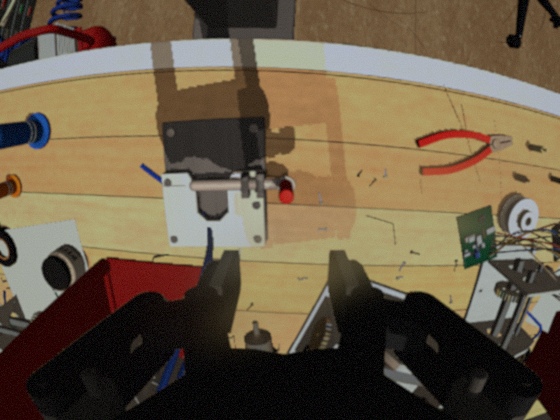

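The wrist view shows the stand with its plate corners at about (163,173), (168,247) and (266,245), and the bolt running across the slot. The red post is at about (287,192), between the finger lines.

```bash
python3 - <<'E'
from h import *
f=cv2.imread("pics/w1.png");
c=f[160:260,140:310];h=c.astype(int)
m=(h[:,:,2]>110)&(h[:,:,1]<70)&(h[:,:,0]<70);m[:, :130]=0
v,u=np.nonzero(m);print(u.min()+140,u.max()+140,v.min()+160,v.max()+160,len(u))
for vv in range(v.min(),v.max()+1): print(vv+160,u[v==vv].min()+140,u[v==vv].max()+140,end="; ")
o=cv2.resize(f[105:260,140:310],None,fx=4.5,fy=3.8,interpolation=cv2.INTER_CUBIC);cv2.imwrite("pics/w1c.png",o)
for z,p in((.095,(287,198)),(.03,(163,172)),(.03,(168,247)),(.03,(266,245)),(.012,(163,119)),(.012,(265,117))): print(p,np.round(ray("wrist",*p,z)*1000,1))
E
```

```text
279 293 190 203 164
190 283 289; 191 282 290; 192 281 292; 193 280 292; 194 279 292; 195 279 293; 196 279 292; 197 279 292; 198 279 292; 199 280 292; 200 280 292; 201 281 290; 202 282 290; 203 283 289; (287, 198) [491.1 163.3  95. ]
(163, 172) [483.4  24.3  30. ]
(168, 247) [574.3  25.   30. ]
(266, 245) [564.3 143.4  30. ]
(163, 119) [424.2  18.1  12. ]
(265, 117) [421.2 136.5  12. ]
```

View pics/w1c.png

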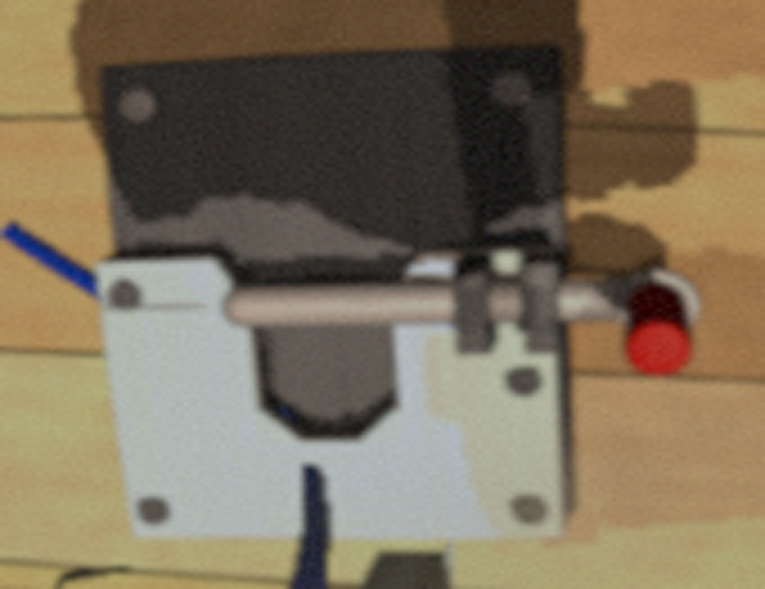

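The post top disc is at wrist pixel (286.5,196.3). The slot sides are at (197.3,202.4) and (227.8,202.4), and its closed end is at (214,219.5).

```bash
python3 - <<'E'
from h import *
from scipy.optimize import least_squares
obs=[((161.8,173.9),(-38,-60,30)),((170,245.8),(50,-60,30)),((265.6,245.8),(50,60,30)),((162.7,122.9),(-96,-60,12)),((264.4,117.4),(-96,60,12))]
P=np.array([ray("wrist",*p,q[2]/1000)[:2]*1000 for p,q in obs]);Q=np.array([q[:2] for p,q in obs])
R=lambda a:np.array([[np.cos(a),-np.sin(a)],[np.sin(a),np.cos(a)]])
r=least_squares(lambda t:((Q@R(t[2]).T+t[:2])-P).ravel(),[521,81,.05],loss="soft_l1");t=r.x
print(np.round(t,3),np.round(r.fun.reshape(-1,2),1).tolist())
inv=lambda p:np.round((np.asarray(p)[:2]*1000-t[:2])@R(t[2]),1)
for n,p,z in(("post",(286.5,196.3),.095),("sl",(197.3,202.4),.03),("sr",(227.8,202.4),.03),("end",(214,219.5),.03),("tip",(190,185),.037)):
    w=ray("wrist",*p,z);print(n,np.round(w*1000,1),inv(w))
E
```

```text
[5.19876e+02 8.35130e+01 6.40000e-02] [[0.2, -1.5], [1.0, -0.9], [0.6, 3.6], [-0.8, -0.3], [-1.4, 1.3]]
post [489.5 162.8  95. ] [-25.2  81.1]
sl [517.1  64.4  30. ] [ -4.  -18.9]
sr [515.6  99.5  30. ] [-3.2 16.2]
end [536.4  83.5  30. ] [16.5 -1.1]
tip [495.8  58.3  37. ] [-25.6 -23.6]
```

Emit:
apply_moves(
  targets=[
    {"translation":[0.01,0,0.4],"twist":0,"hand":0.5},
    {"translation":[0,0,0.4],"twist":0,"hand":0.5},
    {"translation":[0,0,0.4],"twist":0,"hand":0.5},
    {"translation":[0,0,0.35],"twist":0,"hand":0.5},
    {"translation":[0,0,0.18],"twist":0,"hand":0.4},
    {"translation":[0,0,0],"twist":0,"hand":0.3},
    {"translation":[0,0,0],"twist":0,"hand":0.3},
  ],
)

```text
time: 4.75
tool_pos: [0.4895, 0.1605, 0.0809]
tool_rot: [0.0, -0.022, 1.0, -0.0]
contact_force: [0.5, -0.4, -0.7]
gripper_width: 0.303
grasp_force: 0.0
```

Emit:
apply_moves(
  targets=[
    {"translation":[0,0.08,0],"twist":0,"hand":0.3},
    {"translation":[0,0.08,0],"twist":0,"hand":0.3},
    {"translation":[0,0.08,0],"twist":0,"hand":0.3},
    {"translation":[0,0.08,0],"twist":0,"hand":0.3},
    {"translation":[0,0.08,0],"twist":0,"hand":0.3},
    {"translation":[0,0.08,0],"twist":0,"hand":0.3},
    {"translation":[0,0.07,0],"twist":0,"hand":0.3},
    {"translation":[0,0,0],"twist":0,"hand":0.3},
  ],
)

```text
time: 5.55
tool_pos: [0.4864, 0.2173, 0.08]
tool_rot: [-0.0, -0.024, 1.0, 0.0]
contact_force: [-0.7, 0.2, -0.5]
gripper_width: 0.304
grasp_force: 0.0
```

Emit:
apply_moves(
  targets=[
    {"translation":[0,0,-0.1],"twist":0,"hand":0.5},
    {"translation":[0,0,-0.4],"twist":0,"hand":0.7},
    {"translation":[0,0,-0.4],"twist":0,"hand":1},
    {"translation":[0,0,-0.4],"twist":0,"hand":1},
    {"translation":[0,0,-0.4],"twist":0,"hand":1},
    {"translation":[0,0,0],"twist":0,"hand":1},
  ],
)

```text
time: 6.15
tool_pos: [0.4898, 0.217, 0.2587]
tool_rot: [0.006, -0.023, 1.0, 0.002]
contact_force: [1.0, 0.7, 0.6]
gripper_width: 1.0
grasp_force: 0.0
```

```bash
cat >> h.py <<'E'
def redpost(n):
    f=grab_frame(n).astype(int);p0=pix0(n)
    m=((f[:,:,0]>110)&(f[:,:,1]<70)&(f[:,:,2]<70)).astype(np.uint8)
    k,l,st,c=cv2.connectedComponentsWithStats(m)
    for i in range(1,k):
        if 25<st[i,4]<400:
            w=ray(n,*c[i],.095)
            if .45<w[0]<.52 and .1<w[1]<.28: print("red",np.round(w*1000,1),st[i])
def pix0(n): return None
E
python3 - <<'E'
from h import *
print(state()["tool_pos"]);redpost("wrist");cv2.imwrite("pics/w2.png",grab_frame("wrist")[:,:,::-1])
E
```

```text
[0.48975881 0.21702758 0.25872075]
red [483.7 210.5  95. ] [271 183  15  14 157]
```

The post is now at y≈0.2105, having moved 48 mm, so the bolt is about 54 mm open. On to the barrel.

Emit:
apply_moves(
  targets=[
    {"translation":[0,-0.3,0],"twist":0,"hand":1},
    {"translation":[0,-0.4,0],"twist":0,"hand":1},
    {"translation":[0,-0.4,0],"twist":0,"hand":1},
    {"translation":[0,-0.4,0],"twist":0,"hand":1},
    {"translation":[0,-0.4,0],"twist":0,"hand":1},
    {"translation":[0,-0.4,0],"twist":0,"hand":1},
    {"translation":[0,-0.4,0],"twist":0,"hand":1},
    {"translation":[0,-0.4,0],"twist":0,"hand":1},
  ],
)

```text
time: 7.05
tool_pos: [0.4998, -0.0948, 0.248]
tool_rot: [-0.002, -0.023, 1.0, 0.001]
contact_force: [1.0, -0.2, -0.5]
gripper_width: 1.001
grasp_force: 0.0
```

Emit:
apply_moves(
  targets=[
    {"translation":[0.01,-0.4,0],"twist":0,"hand":1},
    {"translation":[0,-0.4,0],"twist":0,"hand":1},
    {"translation":[0,-0.4,0],"twist":0,"hand":1},
    {"translation":[0,-0.4,0],"twist":0,"hand":1},
    {"translation":[0,-0.4,0],"twist":0,"hand":1},
    {"translation":[0,-0.4,0],"twist":0,"hand":1},
    {"translation":[0,-0.24,0],"twist":0,"hand":1},
    {"translation":[0,0,0],"twist":0,"hand":1},
  ],
)

```text
time: 7.85
tool_pos: [0.5109, -0.3595, 0.2474]
tool_rot: [-0.002, -0.021, 1.0, 0.001]
contact_force: [-0.4, 0.0, -0.9]
gripper_width: 0.999
grasp_force: 0.0
```

```bash
python3 - <<'E'
from h import *
s=state();print(s["time"],s["tool_pos"],s["tool_rot"])
f=grab_frame("wrist");cv2.imwrite("pics/w3.png",f[:,:,::-1])
for r in regions_of("wrist","orange_barrel"):
    v,u=np.nonzero(r["pixels"]);print(len(u),u.min(),u.max(),v.min(),v.max(),r["score"].__round__(2))
print(np.round(get_calibration("wrist")["pose"],3).tolist())
E
```

```text
7.85 [ 0.51091776 -0.35945264  0.24741705] [-0.00162781 -0.02128539  0.9997712   0.00134915]
1003 361 401 171 208 0.9
1942 263 308 156 211 0.75
833 271 303 85 116 0.63
2401 412 487 102 144 0.32
[[-0.045, -0.96, -0.276, 0.441], [0.999, -0.042, -0.016, -0.361], [0.004, -0.276, 0.961, 0.369], [0.0, 0.0, 0.0, 1.0]]
```

View pics/w3.png

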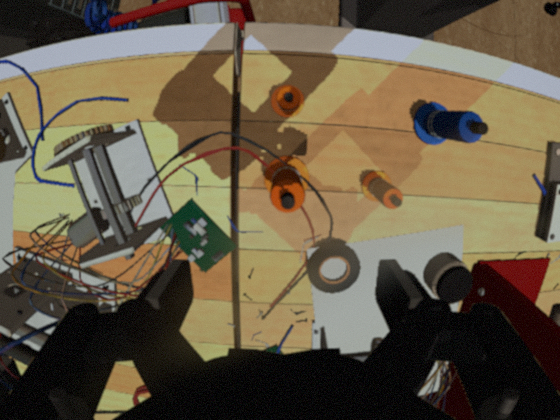

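The big orange barrel is at wrist pixels: cap (288,201), flange (285,178). The small look-alikes are at (287,100) and (382,188), and blue is at (450,122).

```bash
python3 - <<'E'
from h import *
f=cv2.imread("pics/w3.png").astype(int)
c=f[150:218,255:315];m=(c[:,:,2]>100)&(c[:,:,1]<130)&(c[:,:,0]<60)
v,u=np.nonzero(m);print(u.min()+255,u.max()+255,v.min()+150,v.max()+150)
for p,z in(((288,201),.112),((287,193),.088),((285,178),.006)): print(np.round(ray("wrist",*p,z)*1000,1))
cv2.imwrite("pics/w3c.png",cv2.resize(c.astype(np.uint8),None,fx=8,fy=8,interpolation=cv2.INTER_CUBIC))
E
```

```text
255 314 150 217
[ 508.8 -353.9  112. ]
[ 507.9 -354.5   88. ]
[ 509.9 -355.5    6. ]
```

View pics/w3c.png

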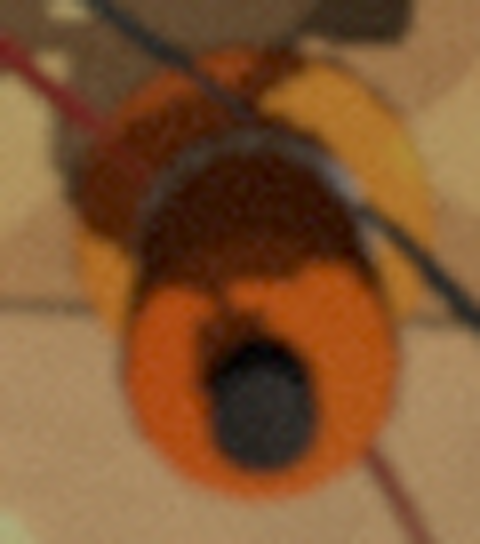

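Emit:
apply_moves(
  targets=[
    {"translation":[0.02,0.05,0.4],"twist":0,"hand":1},
    {"translation":[0,0,0.4],"twist":0,"hand":1},
    {"translation":[0,0,0.4],"twist":0,"hand":1},
    {"translation":[0,0,0.35],"twist":0,"hand":1},
    {"translation":[0,0,0.17],"twist":0,"hand":1},
    {"translation":[0,0,0],"twist":0,"hand":1},
  ],
)

```text
time: 8.55
tool_pos: [0.5083, -0.3497, 0.0747]
tool_rot: [-0.003, -0.024, 1.0, 0.002]
contact_force: [-0.2, -0.1, 1.3]
gripper_width: 0.996
grasp_force: 0.0
```

Emit:
apply_moves(
  targets=[
    {"translation":[0,0,0],"twist":0,"hand":0.6},
    {"translation":[0,0,0],"twist":0,"hand":0.45},
    {"translation":[0,0,0],"twist":0,"hand":0.3},
    {"translation":[0,0,0],"twist":0,"hand":0.3},
    {"translation":[0,0,0],"twist":0,"hand":0.2},
    {"translation":[0,0,0],"twist":0,"hand":0.2},
  ],
)

```text
time: 9.15
tool_pos: [0.511, -0.3534, 0.0804]
tool_rot: [0.001, -0.023, 1.0, -0.001]
contact_force: [-0.7, -0.5, 6.8]
gripper_width: 0.36
grasp_force: 58.7
```

Emit:
apply_moves(
  targets=[
    {"translation":[0,0,-0.1],"twist":0,"hand":0.2},
    {"translation":[0,0,-0.2],"twist":0,"hand":0.2},
    {"translation":[0,0,-0.35],"twist":0,"hand":0.2},
    {"translation":[0,0,-0.35],"twist":0,"hand":0.2},
    {"translation":[0,0,-0.35],"twist":0,"hand":0.2},
    {"translation":[0,0,-0.3],"twist":0,"hand":0.2},
    {"translation":[0,0,0],"twist":0,"hand":0.2},
  ],
)

```text
time: 9.85
tool_pos: [0.5118, -0.3539, 0.2496]
tool_rot: [0.004, -0.023, 1.0, -0.003]
contact_force: [-0.4, -0.4, -0.5]
gripper_width: 0.36
grasp_force: 59.3
```

Emit:
apply_moves(
  targets=[
    {"translation":[0.03,0.3,0],"twist":0,"hand":0.2},
    {"translation":[0.04,0.39,0],"twist":0,"hand":0.2},
    {"translation":[0.04,0.39,0],"twist":0,"hand":0.2},
    {"translation":[0.04,0.39,0],"twist":0,"hand":0.2},
    {"translation":[0.04,0.39,0],"twist":0,"hand":0.2},
    {"translation":[0.04,0.39,0],"twist":0,"hand":0.2},
    {"translation":[0.04,0.39,0],"twist":0,"hand":0.2},
    {"translation":[0.04,0.39,0],"twist":0,"hand":0.2},
  ],
)

```text
time: 10.65
tool_pos: [0.4636, -0.0495, 0.2412]
tool_rot: [-0.001, -0.023, 1.0, 0.001]
contact_force: [0.9, -0.2, -1.3]
gripper_width: 0.357
grasp_force: 59.5
```

Emit:
apply_moves(
  targets=[
    {"translation":[0.04,0.39,0],"twist":0,"hand":0.2},
    {"translation":[0.04,0.39,0],"twist":0,"hand":0.2},
    {"translation":[0.03,0.38,0],"twist":0,"hand":0.2},
    {"translation":[0,0.16,0],"twist":0,"hand":0.2},
    {"translation":[0,0,0],"twist":0,"hand":0.2},
  ],
)

```text
time: 11.15
tool_pos: [0.4467, 0.082, 0.2414]
tool_rot: [-0.002, -0.025, 1.0, 0.0]
contact_force: [-0.3, -0.3, -1.0]
gripper_width: 0.356
grasp_force: 59.9
```

```bash
python3 - <<'E'
from h import *
s=state();print(s["time"],s["tool_pos"],s["tool_rot"],s["gripper_width"],s["contact_force"])
f=grab_frame("wrist");cv2.imwrite("pics/w4.png",f[:,:,::-1])
s=state();print(s["time"],s["tool_pos"],s["tool_rot"])
E
```

```text
11.15 [0.44668086 0.08196708 0.24141787] [-1.53982659e-03 -2.49334527e-02  9.99687905e-01  2.11770542e-04] 0.35634320229671945 [-0.29576524 -0.33602799 -0.97776987]
11.2 [0.44697096 0.08081413 0.24157891] [-1.44117008e-03 -2.42317497e-02  9.99705312e-01 -1.84691017e-04]
```

View pics/w4.png

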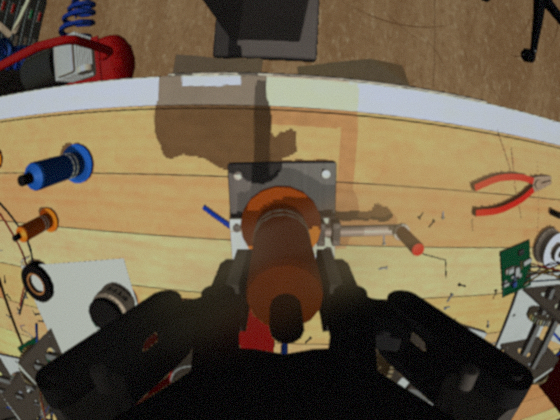

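The barrel is held upright, flange centred at about (281,215). The apron's front corners are at (229,163) and (336,163), and the post is at (418,248).

```bash
python3 - <<'E'
from h import *
f=cv2.imread("pics/w4.png").astype(int)
m=(f[:,:,2]>1.8*f[:,:,1])&(f[:,:,2]>50)
rows=[]
for v in range(180,236,4):
    u=np.nonzero(m[v,225:340])[0]+225
    if len(u): print(v,u.min(),u.max(),end="; ")
col=np.nonzero(m[150:330,262])[0]+150;print("\ncol",col.min(),col.max())
for p,z in(((229,163),.012),((336,163),.012),((418,249),.095)): print(np.round(ray("wrist",*p,z)*1000,1))
# stand model projected
c=get_calibration("wrist");K=c["camera_matrix"];T=np.linalg.inv(c["pose"])
def pw(P):
    p=T[:3,:3]@np.array(P)+T[:3,3];a=np.arctan2(np.hypot(p[0],p[1]),-p[2]);h=np.hypot(p[0],p[1])
    return np.round([K[0][2]+K[0][0]*a*p[0]/h,K[1][2]-K[1][1]*a*p[1]/h],1)
s=.06;X=lambda x,y,z:(.520+(x*np.cos(s)-y*np.sin(s))/1e3,.0825+(x*np.sin(s)+y*np.cos(s))/1e3,z/1e3)
print(pw(X(-96,-60,12)),pw(X(-96,60,12)))
t=state()["tool_pos"]
for fz in(.155,.160,.165):
    pts=np.array([pw((t[0]+.026*np.cos(a),t[1]+.026*np.sin(a),fz)) for a in np.linspace(0,6.28,60)])
    print(fz,pts.min(0),pts.max(0))
E
```

```text
188 268 293; 192 259 302; 196 254 307; 200 250 310; 204 248 312; 208 245 313; 212 243 306; 216 241 286; 220 243 307; 224 242 254; 228 243 248; 
col 191 329
[428.9  18.9  12. ]
[423.3 136.1  12. ]
[488.  209.8  95. ]
[227.2 161.9] [336.7 160.5]
0.155 [246.8 185.5] [323.4 258.2]
0.16 [246.  187.1] [324.3 261.2]
0.165 [245.1 188.8] [325.2 264.4]
```

Emit:
apply_moves(
  targets=[
    {"translation":[0,0,0.3],"twist":0,"hand":0.2},
    {"translation":[0,0,0.4],"twist":0,"hand":0.2},
    {"translation":[0,0,0.4],"twist":0,"hand":0.2},
    {"translation":[0,0,0.2],"twist":0,"hand":0.2},
    {"translation":[0,0,0.1],"twist":0,"hand":0.2},
    {"translation":[0,0,0],"twist":0,"hand":0.2},
    {"translation":[0,0,0],"twist":0,"hand":0.2},
  ],
)

```text
time: 11.9
tool_pos: [0.4489, 0.0797, 0.1044]
tool_rot: [0.001, -0.023, 1.0, -0.0]
contact_force: [0.6, -0.4, -1.1]
gripper_width: 0.357
grasp_force: 59.9
```

Emit:
apply_moves(
  targets=[
    {"translation":[0,0,0.02],"twist":0,"hand":0.2},
    {"translation":[0,0,0.02],"twist":0,"hand":0.2},
    {"translation":[0,0,0],"twist":0,"hand":0.2},
    {"translation":[0,0,0],"twist":0,"hand":0.2},
  ],
)

```text
time: 12.3
tool_pos: [0.4482, 0.0802, 0.0997]
tool_rot: [0.0, -0.023, 1.0, -0.0]
contact_force: [0.2, -0.1, -1.0]
gripper_width: 0.357
grasp_force: 59.9
```

Emit:
apply_moves(
  targets=[
    {"translation":[0,0,0.02],"twist":0,"hand":0.2},
    {"translation":[0,0,0.02],"twist":0,"hand":0.2},
    {"translation":[0,0,0],"twist":0,"hand":0.2},
    {"translation":[0,0,0],"twist":0,"hand":0.2},
  ],
)

```text
time: 12.7
tool_pos: [0.4479, 0.0802, 0.0951]
tool_rot: [-0.0, -0.023, 1.0, 0.0]
contact_force: [0.8, -0.3, -0.9]
gripper_width: 0.353
grasp_force: 59.9
```

Emit:
apply_moves(
  targets=[
    {"translation":[0,0,0.02],"twist":0,"hand":0.2},
    {"translation":[0,0,0],"twist":0,"hand":0.2},
    {"translation":[0,0,0],"twist":0,"hand":0.2},
  ],
)

```text
time: 13.0
tool_pos: [0.4479, 0.0802, 0.0932]
tool_rot: [-0.0, -0.023, 1.0, -0.0]
contact_force: [0.2, 0.3, -1.4]
gripper_width: 0.362
grasp_force: 59.9
```

Emit:
apply_moves(
  targets=[
    {"translation":[0,0,0.02],"twist":0,"hand":0.2},
    {"translation":[0,0,0],"twist":0,"hand":0.2},
    {"translation":[0,0,0],"twist":0,"hand":0.2},
  ],
)

```text
time: 13.3
tool_pos: [0.4487, 0.0801, 0.0923]
tool_rot: [0.001, -0.023, 1.0, -0.0]
contact_force: [-1.5, -0.6, 4.8]
gripper_width: 0.36
grasp_force: 59.7
```

Emit:
apply_moves(
  targets=[
    {"translation":[0,0,0.015],"twist":0,"hand":0.2},
    {"translation":[0,0,0],"twist":0,"hand":0.2},
    {"translation":[0,0,0],"twist":0,"hand":0.2},
  ],
)

```text
time: 13.6
tool_pos: [0.4492, 0.0801, 0.0922]
tool_rot: [0.001, -0.023, 1.0, -0.0]
contact_force: [-4.0, -1.9, 12.1]
gripper_width: 0.356
grasp_force: 60.7
```

Contact with the base plate. I'll raise about 2 mm and slide in.

Emit:
apply_moves(
  targets=[
    {"translation":[0,0,-0.045],"twist":0,"hand":0.2},
    {"translation":[0,0,0],"twist":0,"hand":0.2},
    {"translation":[-0.1,0,0],"twist":0,"hand":0.2},
    {"translation":[-0.1,0,0],"twist":0,"hand":0.2},
    {"translation":[-0.1,0,0],"twist":0,"hand":0.2},
    {"translation":[-0.1,0,0],"twist":0,"hand":0.2},
    {"translation":[0,0,0],"twist":0,"hand":0.2},
  ],
)

```text
time: 14.3
tool_pos: [0.4895, 0.082, 0.0945]
tool_rot: [0.0, -0.023, 1.0, -0.0]
contact_force: [-0.8, 0.3, -0.5]
gripper_width: 0.355
grasp_force: 59.5
```

```bash
python3 - <<'E'
from h import *
s=state();print(s["time"],s["tool_pos"],s["tool_rot"],s["contact_force"])
f=grab_frame("wrist");g=grab_frame("side")
o=np.zeros((520,800,3),np.uint8)
o[:,:400]=cv2.resize(f[150:345,205:355],(400,520),interpolation=cv2.INTER_CUBIC)
u,v=pix("side",(.5,.08,.05)).astype(int);print(u,v)
v=max(v,65);o[:,400:]=cv2.resize(g[v-65:v+65,u-50:u+50],(400,520),interpolation=cv2.INTER_CUBIC)
cv2.imwrite("pics/w5.png",o[:,:,::-1])
E
```

```text
14.3 [0.48949584 0.08200204 0.09445844] [ 2.81961791e-04 -2.30524064e-02  9.99734218e-01 -3.77820801e-06] [-0.79669694  0.29154744 -0.47941966]
260 198
```

View pics/w5.png

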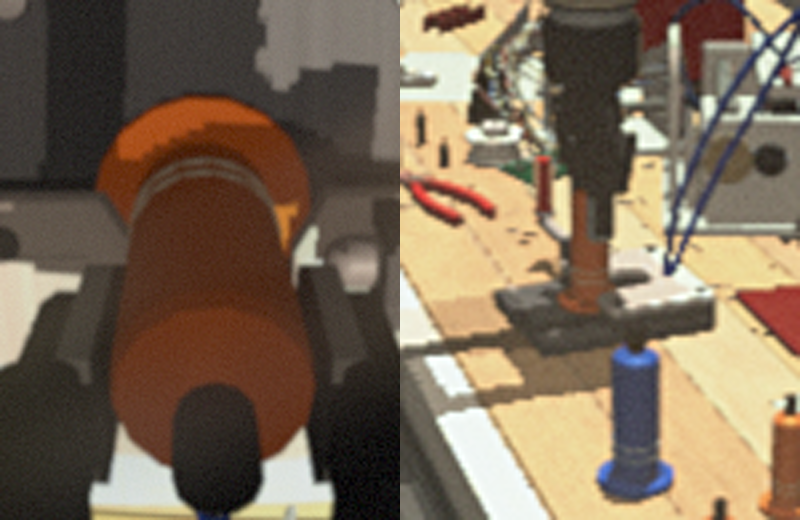

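Flange is passing under the plate on both sides, and the body is centred in the flared mouth (centre about column 207 in the crop). Continue in.

Emit:
apply_moves(
  targets=[
    {"translation":[-0.08,0,0],"twist":0,"hand":0.2},
    {"translation":[-0.08,0.003,0],"twist":0,"hand":0.2},
    {"translation":[-0.06,0.002,0],"twist":0,"hand":0.2},
    {"translation":[0,0,0],"twist":0,"hand":0.2},
    {"translation":[0,0,0],"twist":0,"hand":0.2},
  ],
)

```text
time: 14.9
tool_pos: [0.5105, 0.0839, 0.0945]
tool_rot: [0.001, -0.023, 1.0, 0.0]
contact_force: [0.6, 2.8, -1.2]
gripper_width: 0.357
grasp_force: 59.4
```

Emit:
apply_moves(
  targets=[
    {"translation":[-0.04,0,0],"twist":0,"hand":0.2},
    {"translation":[-0.04,0,0],"twist":0,"hand":0.2},
    {"translation":[0,0,0],"twist":0,"hand":0.2},
    {"translation":[0,0,0],"twist":0,"hand":0.2},
  ],
)

```text
time: 15.3
tool_pos: [0.5178, 0.0842, 0.0941]
tool_rot: [-0.0, -0.023, 1.0, 0.0]
contact_force: [-0.7, 3.8, -2.4]
gripper_width: 0.355
grasp_force: 59.2
```

Emit:
apply_moves(
  targets=[
    {"translation":[-0.02,0.015,0],"twist":0,"hand":0.2},
    {"translation":[-0.02,0,0],"twist":0,"hand":0.2},
    {"translation":[0,0,0],"twist":0,"hand":0.2},
    {"translation":[0,0,0],"twist":0,"hand":0.2},
  ],
)

```text
time: 15.7
tool_pos: [0.5222, 0.0852, 0.0946]
tool_rot: [0.0, -0.023, 1.0, -0.0]
contact_force: [-0.6, 0.2, -1.6]
gripper_width: 0.358
grasp_force: 59.6
```

Emit:
apply_moves(
  targets=[
    {"translation":[-0.02,0,0],"twist":0,"hand":0.2},
    {"translation":[0,0,0],"twist":0,"hand":0.2},
    {"translation":[0,0,0],"twist":0,"hand":0.2},
  ],
)

```text
time: 16.0
tool_pos: [0.5239, 0.0856, 0.0943]
tool_rot: [0.0, -0.023, 1.0, -0.0]
contact_force: [-0.4, 1.1, -1.1]
gripper_width: 0.359
grasp_force: 59.6
```

Emit:
apply_moves(
  targets=[
    {"translation":[-0.02,0,0],"twist":0,"hand":0.2},
    {"translation":[0,0,0],"twist":0,"hand":0.2},
    {"translation":[0,0,0],"twist":0,"hand":0.2},
  ],
)

```text
time: 16.3
tool_pos: [0.5254, 0.086, 0.094]
tool_rot: [-0.001, -0.023, 1.0, 0.0]
contact_force: [-2.3, 0.7, -1.1]
gripper_width: 0.36
grasp_force: 59.8
```

End wall touched. Back off 2 mm, lower to the base, release.

Emit:
apply_moves(
  targets=[
    {"translation":[0.025,0,0],"twist":0,"hand":0.2},
    {"translation":[0,0,0.02],"twist":0,"hand":0.2},
    {"translation":[0,0,0.005],"twist":0,"hand":0.2},
    {"translation":[0,0,0],"twist":0,"hand":0.2},
    {"translation":[0,0,0],"twist":0,"hand":0.2},
  ],
)

```text
time: 16.8
tool_pos: [0.5238, 0.0856, 0.0923]
tool_rot: [0.001, -0.023, 1.0, -0.0]
contact_force: [-0.6, -1.3, 2.1]
gripper_width: 0.356
grasp_force: 60.1
```

Emit:
apply_moves(
  targets=[
    {"translation":[0,0,0],"twist":0,"hand":0.4},
    {"translation":[0,0,0],"twist":0,"hand":0.5},
    {"translation":[0,0,0],"twist":0,"hand":0.7},
    {"translation":[0,0,0],"twist":0,"hand":0.8},
    {"translation":[0,0,-0.2],"twist":0,"hand":0.8},
    {"translation":[0,0,-0.4],"twist":0,"hand":0.8},
    {"translation":[0,0,-0.4],"twist":0,"hand":0.5},
    {"translation":[0,0,-0.4],"twist":0,"hand":0.5},
  ],
)

```text
time: 17.6
tool_pos: [0.523, 0.0857, 0.233]
tool_rot: [-0.0, -0.023, 1.0, 0.0]
contact_force: [0.6, 0.4, -0.1]
gripper_width: 0.5
grasp_force: 0.0
```

Emit:
apply_moves(
  targets=[
    {"translation":[0.1,0.3,-0.2],"twist":0,"hand":0.5},
    {"translation":[0.1,0.4,0],"twist":0,"hand":0.5},
    {"translation":[0.08,0.4,0],"twist":0,"hand":0.5},
    {"translation":[0,0.15,0],"twist":0,"hand":0.4},
    {"translation":[0,0,0],"twist":0,"hand":0.4},
  ],
)

```text
time: 18.1
tool_pos: [0.4892, 0.2107, 0.2517]
tool_rot: [-0.0, -0.025, 1.0, -0.0]
contact_force: [-0.5, 0.3, -0.6]
gripper_width: 0.397
grasp_force: 0.0
```

```bash
python3 - <<'E'
from h import *
s=state();print(s["time"],s["tool_pos"],s["tool_rot"],s["contact_force"])
redpost("wrist")
f=grab_frame("wrist")
c=get_calibration("wrist");K=c["camera_matrix"];T=np.linalg.inv(c["pose"])
def pw(P):
    p=T[:3,:3]@np.array(P)+T[:3,3];h=np.hypot(p[0],p[1]);a=np.arctan2(h,-p[2])
    return np.array([K[0][2]+K[0][0]*a*p[0]/h,K[1][2]-K[1][1]*a*p[1]/h])
u,v=pw((.52,.083,.06)).astype(int);print(u,v,pw((.52,.083,.124)),pw((.52,.083,.10)),pw((.52,.083,.03)))
x0,y0=max(u-75,0),max(v-60,0);print(x0,y0)
cv2.imwrite("pics/w6.png",cv2.resize(f[y0:y0+120,x0:x0+150],None,fx=5,fy=5,interpolation=cv2.INTER_CUBIC)[:,:,::-1])
E
```

```text
18.1 [0.48921182 0.21067    0.25165124] [-4.14255489e-05 -2.46723901e-02  9.99695586e-01 -7.64959313e-05] [-0.46522268  0.28042779 -0.64121308]
red [486.1 100.1  95. ] [160 183  16  12  99]
red [487.1 209.6  95. ] [278 188  15  14 167]
164 212 [139.87354785 233.37359377] [149.92918091 224.51129654] [173.06069896 204.54928186]
89 152
```

View pics/w6.png

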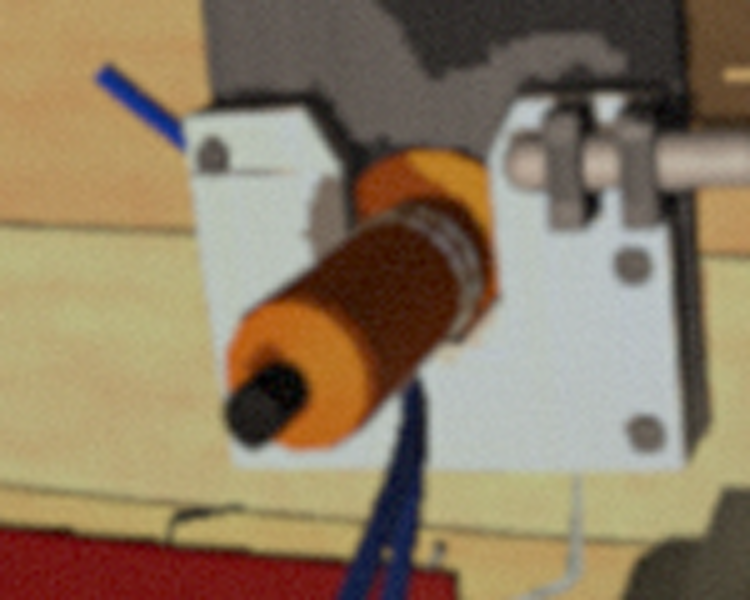

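The barrel stands upright and home, with the slot front clear for the bolt. The post is at about (0.487, 0.210). Now I'll close the bolt.

Emit:
apply_moves(
  targets=[
    {"translation":[0.01,0,0.4],"twist":0,"hand":0.4},
    {"translation":[0,0,0.4],"twist":0,"hand":0.4},
    {"translation":[0,0,0.4],"twist":0,"hand":0.4},
    {"translation":[0,0,0.35],"twist":0,"hand":0.4},
    {"translation":[0,0,0.16],"twist":0,"hand":0.35},
    {"translation":[0,0,0],"twist":0,"hand":0.3},
    {"translation":[0,0,0],"twist":0,"hand":0.3},
  ],
)

```text
time: 18.9
tool_pos: [0.4892, 0.2082, 0.0811]
tool_rot: [0.0, -0.022, 1.0, -0.0]
contact_force: [1.2, 0.8, 0.0]
gripper_width: 0.304
grasp_force: 0.0
```

Emit:
apply_moves(
  targets=[
    {"translation":[0,-0.08,0],"twist":0,"hand":0.3},
    {"translation":[0,-0.08,0],"twist":0,"hand":0.3},
    {"translation":[0,-0.08,0],"twist":0,"hand":0.3},
    {"translation":[0,-0.08,0],"twist":0,"hand":0.3},
    {"translation":[0,-0.08,0],"twist":0,"hand":0.3},
    {"translation":[0,-0.08,0],"twist":0,"hand":0.3},
    {"translation":[0,-0.06,0],"twist":0,"hand":0.3},
    {"translation":[0,0,0],"twist":0,"hand":0.3},
  ],
)

```text
time: 19.7
tool_pos: [0.4907, 0.1541, 0.0805]
tool_rot: [-0.001, -0.023, 1.0, -0.001]
contact_force: [-0.3, 0.2, -0.4]
gripper_width: 0.303
grasp_force: 0.0
```

Emit:
apply_moves(
  targets=[
    {"translation":[0,-0.02,0],"twist":0,"hand":0.3},
    {"translation":[0,-0.02,0],"twist":0,"hand":0.3},
    {"translation":[0,0,0],"twist":0,"hand":0.3},
  ],
)

```text
time: 20.0
tool_pos: [0.4907, 0.1521, 0.0803]
tool_rot: [-0.001, -0.023, 1.0, 0.001]
contact_force: [-0.6, 4.7, -0.2]
gripper_width: 0.299
grasp_force: 2.6
```

Emit:
apply_moves(
  targets=[
    {"translation":[0,-0.02,0],"twist":0,"hand":0.3},
    {"translation":[0,-0.02,0],"twist":0,"hand":0.3},
    {"translation":[0,0,0],"twist":0,"hand":0.3},
    {"translation":[0,0,0],"twist":0,"hand":0.3},
  ],
)

```text
time: 20.4
tool_pos: [0.4907, 0.1517, 0.0803]
tool_rot: [-0.0, -0.023, 1.0, 0.005]
contact_force: [0.6, 20.2, -2.9]
gripper_width: 0.304
grasp_force: 9.8
```

Firmly at the stop. Back off, rise and verify.

Emit:
apply_moves(
  targets=[
    {"translation":[0,0.06,0],"twist":0,"hand":0.3},
    {"translation":[0,0.03,0],"twist":0,"hand":0.4},
    {"translation":[0,0,0],"twist":0,"hand":0.4},
    {"translation":[0,0,-0.3],"twist":0,"hand":0.4},
    {"translation":[0,0,-0.4],"twist":0,"hand":0.4},
    {"translation":[0,0,-0.4],"twist":0,"hand":0.5},
    {"translation":[0,0,-0.4],"twist":0,"hand":0.5},
    {"translation":[0,0,-0.2],"twist":0,"hand":0.5},
  ],
)

```text
time: 21.2
tool_pos: [0.4925, 0.1559, 0.2555]
tool_rot: [0.003, -0.023, 1.0, 0.0]
contact_force: [1.0, -0.1, -0.1]
gripper_width: 0.497
grasp_force: 0.0
```

Emit:
apply_moves(
  targets=[
    {"translation":[0,0,0],"twist":0,"hand":0.5},
    {"translation":[0,0,0],"twist":0,"hand":0.5},
  ],
)

```text
time: 21.4
tool_pos: [0.491, 0.1558, 0.2504]
tool_rot: [-0.0, -0.023, 1.0, -0.0]
contact_force: [0.5, 0.0, -1.3]
gripper_width: 0.502
grasp_force: 0.0
```

```bash
python3 - <<'E'
from h import *
s=state();print(s["time"],s["tool_pos"],s["contact_force"])
redpost("wrist");f=grab_frame("wrist")
cv2.imwrite("pics/w7.png",cv2.resize(f[140:260,140:320],(800,533),interpolation=cv2.INTER_CUBIC)[:,:,::-1])
E
```

```text
21.4 [0.49095823 0.15582461 0.2504453 ] [ 0.45829405  0.03014862 -1.33818557]
red [489.  157.2  95. ] [280 190  14  14 162]
```

View pics/w7.png

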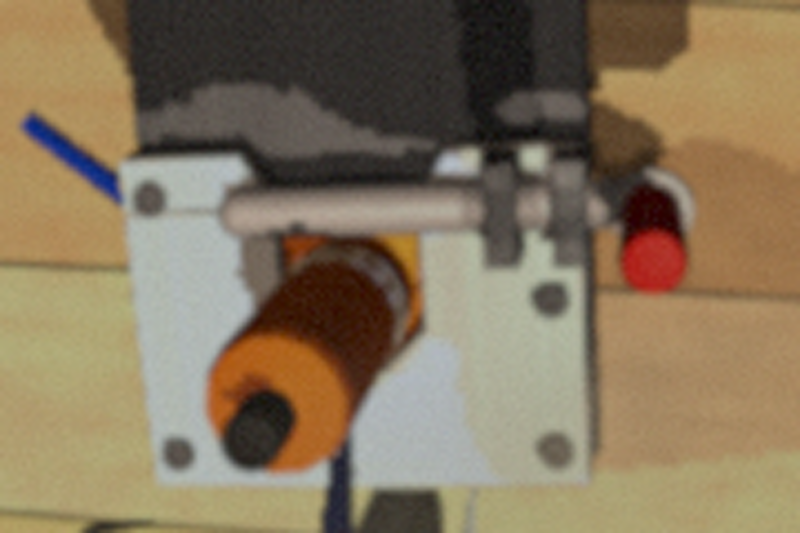

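The bolt lies across the slot with its tip at crop (235,208), and the post is at y=0.157, which is the shut position. The barrel stands upright behind it, and the gripper is clear.

```bash
python3 -c "
from plant import *
print(job_done())"
```

```text
the job is handed in; nothing more can be done
None
```

I handed the job in at about 21.5 s: the orange barrel stands nose up in the slot with its flange under the plate, the bolt is pushed to its stop in front of it, and the gripper is clear; the judge gave no verdict.

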